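Fit the tool-rest carriage on its dovetail way

TASK

Press the locker's push-to-release hatch down by its metal disc until the catch lets go and it swings open, and leave it open. Lift out the tool-rest carriage, slide it onto the dovetail way from the way's open end until it is fully home against the end stop, then turn its side wing knob clockwise as far as it goes to clamp it. Let go, and do not knock about the loose things lying around.

Things in the scene. Friction and masses are not known exactly. Their poses are not given: they have to be found in the camera images.
- locker: Plywood locker fixed to the bench, 226 mm along x, 216 mm along y, 112 mm high; origin under its centre, z up. Its whole top is the wooden hatch, hinged along its outer (+y, left) side; the free edge is on the -y side. Inside 210 x 200 mm, floor 8 mm thick.
- hatch (a joint): The hatch door in the locker's top, rad: 0 shut and caught, negative pressed in (stop -0.06), positive opening upward. Pressing the disc 7 to 10 mm down (3 to 8 N, past -0.04) trips the catch; when the press is taken away a spring swings it open by itself in about 2 s to its stop at 1.95, where it stays.
- hatch_press (a point): Centre of the aluminium disc (28 mm) on the hatch's upper face, the place to press: 25 mm in from the free edge, mid-way along it, 112 mm above the bench when shut. Moves with the hatch. With the hatch shut its axes are the locker's; the hinge is 172 mm away along +y.
- carriage_grip (a point): Grip point of the loose cream tool-rest carriage (about 0.6 kg) standing upright in the locker: middle of its upright post, 64 mm above the carriage's underside. The post is 44 mm along x, 30 mm along y, from 34 mm below this point (saddle top) to 13 mm above it. x is the sliding direction, +y points to the side knob, 66 mm away, z is up.
- carriage_groove (a point): Underside centre of the carriage, 64 mm below carriage_grip, same axes. Saddle: 45 mm either way along x, y -42 to +42 mm, a side lug to y +84 mm. The dovetail groove along x is open at both ends: ceiling 19.5 mm up and 52 mm wide, 29 mm wide at the underside. It fits the way either way round, 2 mm play per side.
- clamp_grip (a point): Middle of the black wing of the carriage's side knob, on the knob's upright axis, 6.5 mm higher than carriage_grip. The wing is a bar 50 mm along this point's x, 12 mm thick along its y, 22 mm tall (11 mm above and below), on a round stem; it turns with the knob. z up.
- clamp (a joint): Turn of the wing knob, rad: 0 to 0.3 at the start (slack), grows when turned clockwise seen from above, stop at 1.4 (tight). Stiff (0.12 N m, more near the end as a pad presses on the way); stays where it is left. The wing lies along the carriage's x at 0.
- way_home (a point): Where carriage_grip finishes when the carriage is fully home on the dovetail way, 78.5 mm above the bench (the height at which it rides on the way). x is the way's direction from open end to end stop, z up. The end stop, 76 mm wide and 46 mm high, begins 45 mm past this point. The carriage is clear of the open end when carriage_grip is over 135 mm before it.
- way_mouth (a point): Tip of the way's open end, at the level of its top, 34 mm above the bench, 90 mm before way_home, same axes. The way is a fixed steel dovetail bar on a 12 mm base plate 110 mm wide: 48 mm wide at the top, 23 mm at its foot. Its first 20 mm taper to 36 mm wide and 31 mm high as a lead-in.
- faceplate_mid (a point): Bystander: steel lathe faceplate, 68 mm disc 30 mm high, lying on the bench; its centre.
- gouge_mid (a point): Bystander: turning gouge with a dark wooden handle, 260 mm long, lying; its middle, 16 mm up.
- wax_tin_mid (a point): Bystander: tin 72 mm wide and 50 mm high; its centre.
- mug_mid (a point): Bystander: white mug 80 mm wide and 92 mm high; its centre.
There are look-alikes about, which are no part of the job. What is shaped like the part that bears way_home but purple is not meant.

How it is judged:
By the outcome, as a careful person would: the job done as asked, in the order asked, and still so for the second after the job is handed in, with the robot touching nothing.
It also fails if it takes over 72 s, if anything falls off the work surface, if the arm or the gripper's body presses on something with over 40 N, if the wrist force passes 120 N, or if a joint passes its speed limit or range.

ROBOT

A 6-joint arm with a two-finger parallel gripper is mounted at the origin on the work surface. World frame = base frame: x ahead of the robot, y to its left, z up, the work surface at z = 0. Lengths are in mm, angles in degrees, forces in N, time in s.
With the tool pointing down it reaches from about 375 to 750 mm from the base axis. Payload 9 kg.
Tool frame: the origin (TCP) lies between the finger pads; the fingertips stand 17 mm ahead of it and the grasp point (between the pads) lies 2 mm behind it; z points along the fingers, y is the line along which they close (so a half turn about z gives the same grasp; the last joint's range is limited). The gripper opens to 85 mm and grips with 20 to 120 N. Pads are 22 mm wide; open, the fingers measure 114 mm over their backs; the gripper's body (76 mm by 85 mm) begins 54 mm behind the grasp point. The pads swing forward as they close: fully open they stand 13 mm farther back than shut.
Start: joints at [52.958, 5.964, 5.575, 89.605, 0, 77.527], TCP at [249.475, 545.708, 248.331] pointing down, gripper open.
Joint ranges: [-171.21, 171.21], [-48.23, 106.86], [-62.78, 66.21], [-105.2, 120.99], [-86.42, 89.51], [-180, 180]. Speed limits (degrees/s): [127.2, 127.2, 147.25, 180, 180, 180].

INTERFACE

Orientations are given as a 3x3 rotation matrix whose columns are the frame's x, y, z axes.
In Python, from station import * gives the robot as it stands.
- The arm moves only by the tool drive_tool, never from a script. Its argument "increments" is a list of rows, each a list of 6 numbers: the shift along the tool's x, y, z in m, then the turn, a rotation vector about the tool's x, y, z in rad. A call has 1 to 20 rows; each row shifts and turns the commanded pose from where the row before left it, along the tool's axes as they then stand; what a row does not reach is not made up. A row lasts 1/10 s, in which the tool goes at most 50 mm and 8.59 degrees, less where a joint would pass 70% of its speed; a pose out of reach is approached as far as the arm can. A call is refused whole if a number of a shift passes 0.05 or a number of a turn 0.15, either way. A call with a gripper value outside its range is refused whole. "claw" is the opening, from 0 (shut) to 1 (fully open), set as the call begins (left out, the last holds). The fingers move at their own pace and stop on an object; the grip force is fixed at half the most. Time passes only in rows, so rows that do not move let the fingers close. It gives the time, the measured TCP pose, the force, the opening and the grip force at its end, in the units of the state.
- sense(): the state, without advancing time (a new reading comes with each control period).
- capture(name): name is "scene" or "top" or "wrist"; returns a dict with "image" (384x512x3 uint8, red, green, blue), "range_z" (384x512 float32, mm along the optical axis (not along the pixel's ray), 0 where there is no reading), "K" (3x3 intrinsics, pixels), "T" (4x4, takes a point from camera to world coordinates). Camera axes: x right, y down, z forward; pixel columns grow to the right and rows downward; lengths in mm; the calibration is good to about 2 mm. A picture is of the moment at which its call begins.
- job_done(): hands the job in; it is judged then, once.
Trained networks look in the newest picture that a camera, given by its name, has taken for a name from the list of things; names that differ only in an ending like _2 or _b are one class to them, and where a whole thing is asked for, a point or a joint stands for the part that bears it (a point fixed in the world has none). Each returns a list of dicts, best first, with "score" (0 to 1); they miss things now and then, are a little off and sometimes report something else, mostly with a low value. They report only what shows in the picture. A call takes as long as a camera call. They do not tell look-alikes from the thing itself.
- regions_of(camera, thing): "region" (384x512 bool, what is visible of it) and "bbox" ([left, top, right, bottom] in pixels, round what is visible of it).
- mark_of(camera, thing): "at" ([column, row] in pixels: a listed point, or the origin of a listed thing).
The state is a dict: "time_s": time; "joints": joint angles; "joint_velocities": joint speeds; "tau": joint torques, N m; "tcp_pos": TCP position; "ee_rot": TCP orientation; "force": force on the tool from outside, world axes, zero at the start; "ft_torque": the same for the moment, N m; "gripper_width": finger opening in mm; "gripper_force": force on a finger pad.
Only numpy, scipy, OpenCV 4.12 (cv2) and the standard library are available. Lean on these libraries where they do the work, as an engineer would, in place of code of your own. Each camera call takes 0.05 s, during which the arm holds its last target. There are 200 camera calls.

## Working session

There is one attempt and no reset: what is moved stays moved. The work goes in short steps, Python scripts to look and compute and a tool call to move; the robot and the scene stay as the last step left them, time stands still between calls to the robot, and variables do not carry over. Pictures are saved under pics/ and viewed, at most 10 in all, crops included, and the job is handed in when it is done.

Besides the shell and the picture viewer there is one more tool, called by a JSON object that holds its "api" and its "payload", one argument or row to a line. drive_tool: Moves the arm, as the interface text tells. Its arguments: {"type":"object","properties":{"increments":{"type":"array"},"claw":{"type":"number"}},"required":["increments"]}

```bash
mkdir -p pics; cat > h.py <<'E'
from station import *
import numpy as np, cv2
def w(c,px,z=None):
    K,T=c["K"],c["T"]; r=np.linalg.inv(K)@[px[0],px[1],1.]
    if z is None:
        u,v=int(round(px[0])),int(round(px[1])); d=c["range_z"][max(v-1,0):v+2,max(u-1,0):u+2]; d=d[d>0]
        if not len(d): return np.zeros(3)
        return (T@np.r_[r*np.median(d),1])[:3]
    R=T[:3,:3]@r; s=(z-T[2,3])/R[2]; return T[:3,3]+s*R
E
cat > a.py <<'E'
from h import *
cs={n:capture(n) for n in("scene","top")}
im=[cv2.cvtColor(cs[n]["image"],cv2.COLOR_RGB2BGR) for n in cs]
cv2.imwrite("pics/s.png",cv2.resize(im[0],(800,600))); cv2.imwrite("pics/t.png",cv2.resize(im[1],(800,600)))
for n in cs:
  print(n,cs[n]["T"][:3,3].round())
  for t in["locker","hatch_press","carriage_grip","way_home","way_mouth","faceplate_mid","gouge_mid","wax_tin_mid","mug_mid","clamp_grip"]:
    for m in mark_of(n,t)[:3]:
      print(t,round(m["score"],2),np.round(m["at"],1),w(cs[n],m["at"]).round(1))
E
python3 a.py
```

```text
scene [ 761. -510. 1013.]
locker 0.59 [313.6 167. ] [606.  130.5 111.6]
hatch_press 0.85 [312.5 163.9] [598.1 139.2 111.6]
way_home 0.96 [280.8 253.4] [ 642.6 -136.1   31.9]
way_home 0.72 [ 99.9 259.6] [ 211.8 -415.6   34.5]
way_home 0.63 [172.1 204.6] [ 277.7 -168.8   33.6]
way_mouth 0.93 [228.1 135.5] [275.7 154.3  31.4]
way_mouth 0.86 [ 85.3 247. ] [ 128.2 -405.2    0.7]
way_mouth 0.65 [254.  243.7] [ 554.7 -138.4    0.6]
faceplate_mid 0.58 [327.  226.3] [721.1  13.5  27.4]
gouge_mid 0.55 [198.3 293.4] [ 502.9 -349.9   24.2]
wax_tin_mid 0.63 [254.9 317.7] [ 670.5 -331.    51.2]
wax_tin_mid 0.63 [310.3 164.3] [593.1 133.8 112.4]
wax_tin_mid 0.37 [312.6 167.5] [604.3 126.8 112.3]
mug_mid 0.87 [171.7 304.7] [ 453.4 -409.1    5.5]
mug_mid 0.55 [255.  246.2] [ 567.4 -154.8   31.1]
top [ 165.   -9. 1547.]
locker 0.83 [187.8 178.4] [554.5 189.7 114.2]
way_home 0.91 [214.9 242.2] [357.9 121.2  34. ]
way_home 0.9 [312.6 252.4] [ 303.8 -189.6   35.4]
way_home 0.78 [389.5 267.9] [ 238.4 -428.3   36. ]
way_mouth 0.82 [204.8 273.8] [261.6 161.6   1.1]
way_mouth 0.79 [291.1 173.1] [ 571.5 -143.1   32. ]
way_mouth 0.77 [317.4 282.2] [ 210.2 -199.6    5.9]
faceplate_mid 0.73 [237.3 135.3] [717.9  28.1  28.1]
gouge_mid 0.81 [351.  191.5] [ 496.7 -336.4   25.3]
wax_tin_mid 0.62 [341.8 144.2] [ 653.7 -317.8   52.6]
```

View pics/s.png

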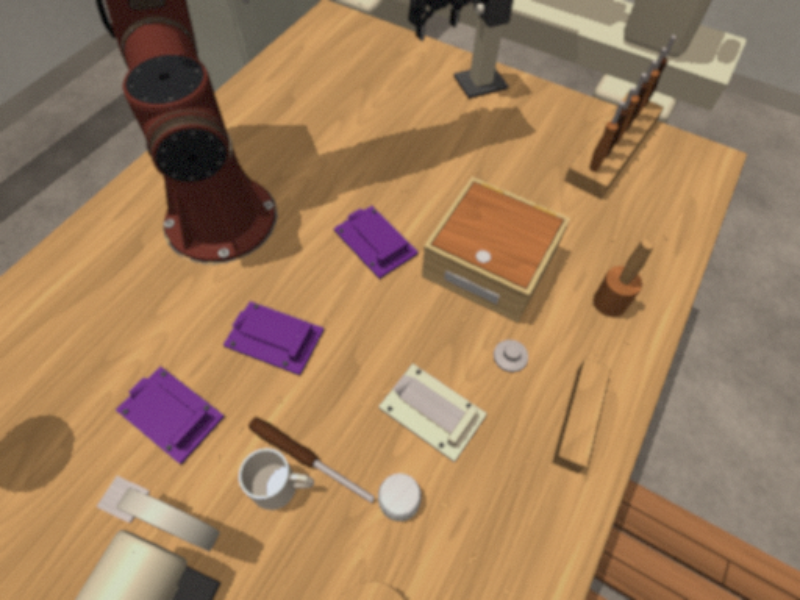

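View pics/t.png

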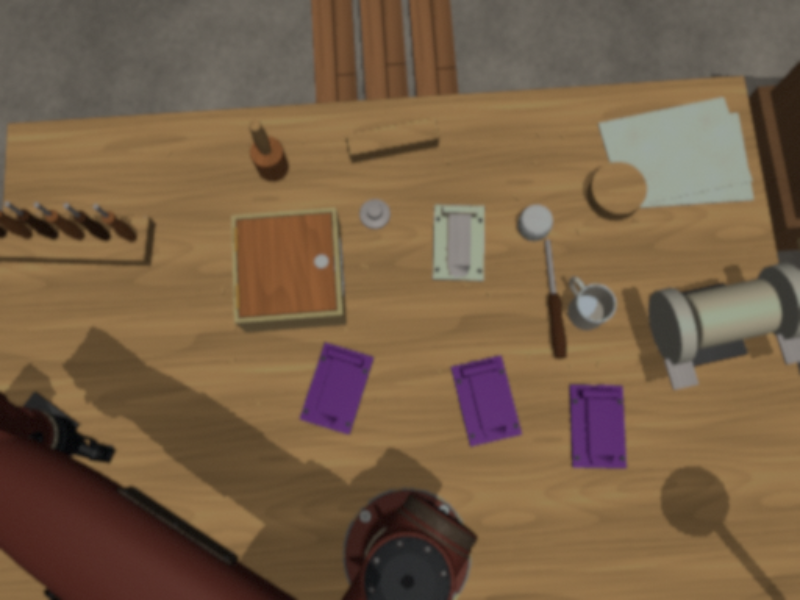

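The scene view shows the locker at (497,235) with its disc at (483,257). The cream-based steel way is at (432,410), with its end stop at (463,423). The three purple ways at (375,240), (275,337) and (170,412) are look-alikes. The candidates for the wanted way are the cream one and these three, so I choose the cream one.

```bash
cat > b.py <<'E'
from h import *
def cloud(c):
    v,u=np.mgrid[:384,:512]; d=c["range_z"]; r=np.linalg.inv(c["K"])@np.c_[u.ravel(),v.ravel(),np.ones(u.size)].T
    P=c["T"][:3,:3]@(r*d.ravel())+c["T"][:3,3:]; P=P.T; P[d.ravel()<=0]=1e6; return P
def rect(P,n):
    if len(P)<5: print(n,len(P)); return
    r=cv2.minAreaRect(P[:,:2].astype(np.float32)); print(n,len(P),np.round(r[0],1),np.round(r[1],1),round(r[2],2),"z",np.median(P[:,2]).round(1),"mean",P.mean(0).round(1))
if __name__=="__main__":
  for n in("scene","top"):
    c=capture(n);P=cloud(c);x,y,z=P.T
    g=(x>480)&(x<720)&(y>-230)&(y<-50)
    for a,lo,hi in(("plate",9,16),("bar",31,38),("stop",43,50)): rect(P[g&(z>lo)&(z<hi)],n+" "+a)
    g=(x>400)&(x<760)&(y>20)&(y<360)
    rect(P[g&(z>105)&(z<120)],n+" locker")
    if n=="scene":
      hsv=cv2.cvtColor(c["image"],cv2.COLOR_RGB2HSV).reshape(-1,3)
      k=g&(z>106)&(z<118)&(hsv[:,1]<60); rect(P[k],"disc")
    q=c["image"]
    x0,y0=(220,90) if n=="scene" else (140,115)
    cv2.imwrite(f"pics/c_{n}.png",cv2.resize(cv2.cvtColor(q[y0:y0+210,x0:x0+180],cv2.COLOR_RGB2BGR),None,fx=2.8,fy=2.8))
E
python3 b.py; cd pics; python3 -c "
import cv2;a=cv2.imread('c_scene.png')
cv2.imwrite('cc.png',a)"
```

```text
scene plate 1008 [ 641.1 -158.2] [111.  167.6] 84.45 z 11.7 mean [ 638.2 -167.7   11.8]
scene bar 645 [ 639.3 -157.6] [ 59.5 154.9] 77.02 z 33.6 mean [ 634.5 -157.3   33.6]
scene stop 139 [ 704.7 -164.6] [75.7 15.8] 83.28 z 45.4 mean [ 704.4 -165.2   45.5]
scene locker 3890 [587.5 205. ] [226.6 219.4] 0.42 z 111.1 mean [590.  198.5 111.1]
disc 51 [588.6 132.4] [25.5 24.8] 2.9 z 112.6 mean [588.4 132.9 112.5]
top plate 578 [ 613.4 -139.3] [173.1 208.7] 88.3 z 12.3 mean [ 625.9 -156.5   12.4]
top bar 380 [ 637.6 -163.8] [146.9  70.4] 1.85 z 34.5 mean [ 638.4 -157.3   34.5]
top stop 73 [ 659.6 -175.8] [129.  72.] 14.16 z 45.9 mean [ 702.3 -161.2   46. ]
top locker 4552 [588.9 205.2] [228.8 216.8] 0.59 z 112.4 mean [587.4 205.9 112.3]
```

View pics/cc.png

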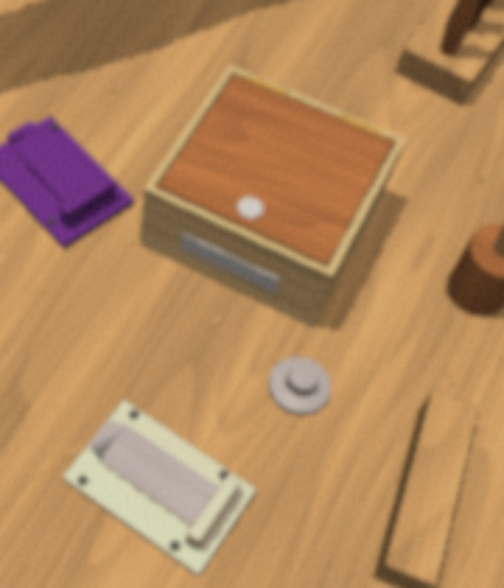

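The crop confirms the choice: the disc is at (250,207) on the hatch, and the cream way's open tapered end is at (105,430) with the stop at (215,510). So the way runs roughly along +x, turned about -5°.

```bash
cat >> h.py <<'E'
def mv(goal,Rg=None):
    s=sense();R=np.array(s["ee_rot"]);p=np.array(s["tcp_pos"])
    print("t",round(s["time_s"],2),"p",p.round(1),"F",np.round(s["force"],1),"w",round(s["gripper_width"],1),"j",np.round(s["joints"],1))
    print("R",R.round(3).tolist(),"tool-frame d",(R.T@(np.array(goal)-p)).round(1))
    if Rg is not None:
        from scipy.spatial.transform import Rotation as Q
        print("rotvec tool",Q.from_matrix(R.T@Rg).as_rotvec().round(4))
E
python3 -c "
from h import *
mv([588.4,132.4,160])"
```

```text
t 1.2 p [249.5 545.7 248.3] F [-0.2 -0.3  0.5] w 85.6 j [53.   6.   5.6 89.6 -0.  77.5]
R [[-0.909, 0.416, 0.0], [0.416, 0.909, 0.0], [-0.0, 0.0, -1.0]] tool-frame d [-480.1 -235.    88.3]
```

{"api": "drive_tool", "payload": {
  "increments": [
    [-0.04, -0.0196, 0.005, 0, 0, 0],
    [-0.04, -0.0196, 0.005, 0, 0, 0],
    [-0.04, -0.0196, 0.005, 0, 0, 0],
    [-0.04, -0.0196, 0.005, 0, 0, 0],
    [-0.04, -0.0196, 0.005, 0, 0, 0],
    [-0.04, -0.0196, 0.005, 0, 0, 0],
    [-0.04, -0.0196, 0.005, 0, 0, 0],
    [-0.04, -0.0196, 0.005, 0, 0, 0],
    [-0.04, -0.0196, 0.005, 0, 0, 0],
    [-0.04, -0.0196, 0.005, 0, 0, 0],
    [-0.04, -0.0196, 0.01, 0, 0, 0],
    [-0.04, -0.0196, 0.01, 0, 0, 0],
    [0, 0, 0.015, 0, 0, 0],
    [0, 0, 0, 0, 0, 0],
    [0, 0, 0, 0, 0, 0]
  ],
  "claw": 0
}}

```text
time_s: 2.7
tcp_pos: [587.5, 132.8, 163.3]
ee_rot: [[-0.91, 0.415, -0.001], [0.415, 0.91, 0.0], [0.001, -0.0, -1.0]]
force: [-0.5, 0.2, -0.3]
gripper_width: -0.2
gripper_force: 0.0
```

{"api": "drive_tool", "payload": {
  "increments": [
    [0, 0, 0.015, 0, 0, 0],
    [0, 0, 0.012, 0, 0, 0],
    [0, 0, 0.004, 0, 0, 0],
    [0, 0, 0.004, 0, 0, 0],
    [0, 0, 0.004, 0, 0, 0],
    [0, 0, 0.003, 0, 0, 0],
    [0, 0, 0, 0, 0, 0]
  ],
  "claw": 0
}}

```text
time_s: 3.4
tcp_pos: [587.7, 132.9, 122.2]
ee_rot: [[-0.91, 0.415, -0.0], [0.415, 0.91, 0.001], [0.001, 0.001, -1.0]]
force: [-3.8, 0.7, 7.1]
gripper_width: 0.2
gripper_force: 3.7
```

{"api": "drive_tool", "payload": {
  "increments": [
    [0, 0, 0.002, 0, 0, 0],
    [0, 0, 0.001, 0, 0, 0],
    [0, 0, 0, 0, 0, 0]
  ]
}}

```text
time_s: 3.7
tcp_pos: [587.8, 132.9, 119.7]
ee_rot: [[-0.91, 0.415, 0.0], [0.415, 0.91, 0.001], [0.0, 0.001, -1.0]]
force: [-7.5, 2.5, 10.9]
gripper_width: -0.1
gripper_force: 5.4
```

{"api": "drive_tool", "payload": {
  "increments": [
    [0, 0, -0.04, 0, 0, 0],
    [-0.016, -0.036, -0.03, 0, 0, 0],
    [-0.016, -0.036, -0.03, 0, 0, 0],
    [-0.016, -0.036, -0.03, 0, 0, 0],
    [-0.016, -0.036, -0.03, 0, 0, 0],
    [-0.016, -0.036, -0.03, 0, 0, 0],
    [-0.016, -0.036, -0.03, 0, 0, 0],
    [-0.016, -0.036, 0, 0, 0, 0]
  ],
  "claw": 1
}}

```text
time_s: 4.5
tcp_pos: [586.1, -145.5, 343.4]
ee_rot: [[-0.91, 0.416, 0.006], [0.416, 0.91, -0.003], [-0.007, -0.0, -1.0]]
force: [0.6, 0.4, -0.9]
gripper_width: 85.9
gripper_force: 0.0
```

{"api": "drive_tool", "payload": {
  "increments": [
    [0, 0, 0, 0, 0, 0],
    [0, 0, 0, 0, 0, 0],
    [0, 0, 0, 0, 0, 0],
    [0, 0, 0, 0, 0, 0],
    [0, 0, 0, 0, 0, 0],
    [0, 0, 0, 0, 0, 0],
    [0, 0, 0, 0, 0, 0],
    [0, 0, 0, 0, 0, 0],
    [0, 0, 0, 0, 0, 0],
    [0, 0, 0, 0, 0, 0],
    [0, 0, 0, 0, 0, 0],
    [0, 0, 0, 0, 0, 0]
  ]
}}

```text
time_s: 5.7
tcp_pos: [585.3, -143.5, 338.3]
ee_rot: [[-0.909, 0.416, 0.0], [0.416, 0.909, 0.0], [0.0, 0.0, -1.0]]
force: [0.1, -0.1, 0.1]
gripper_width: 85.2
gripper_force: 0.0
```

```bash
cat > c.py <<'E'
from b import *
cs={n:capture(n) for n in("scene","top","wrist")}
im={n:cv2.cvtColor(cs[n]["image"],cv2.COLOR_RGB2BGR) for n in cs}
cr=[cv2.resize(im["scene"][70:220,240:400],(400,375)),cv2.resize(im["top"][110:215,130:242],(400,375))]
wr=cv2.resize(im["wrist"],(300,225)); o=np.zeros((600,800,3),np.uint8); o[:375,:400]=cr[0];o[:375,400:]=cr[1];o[375:,:300]=wr
cv2.imwrite("pics/open.png",o)
for n in("scene","top"):
  for t in("carriage_grip","clamp_grip","carriage_groove"):
    for m in mark_of(n,t)[:2]: print(n,t,round(m["score"],2),np.round(m["at"],1),w(cs[n],m["at"]).round(1))
  P=cloud(cs[n]);x,y,z=P.T; g=(x>490)&(x<690)&(y>110)&(y<290)
  rect(P[g&(z>80)&(z<97)],n+" post/knob top")
  rect(P[g&(z>32)&(z<44)],n+" saddle")
P=cloud(cs["wrist"]);x,y,z=P.T;g=(x>480)&(x<760)&(y>-260)&(y<-50)
for a,lo,hi in(("plate",9,16),("bar",32,37),("stop",43,50)): rect(P[g&(z>lo)&(z<hi)],"wrist "+a)
np.save("wc.npy",P)
E
python3 c.py
```

```text
scene carriage_grip 0.72 [309.1 162.5] [578.9 168.   70.8]
scene carriage_grip 0.69 [174.7 308.2] [ 465.6 -412.2    3.8]
scene clamp_grip 0.66 [326.8 145.1] [600.9 249.6  86.5]
scene carriage_groove 0.65 [310.9 173. ] [596.  157.1  37.2]
scene post/knob top 170 [591.1 208. ] [88.9 49.3] 75.62 z 85.2 mean [588.6 201.6  85.4]
scene saddle 282 [588. 197.] [95.4 97. ] 21.38 z 36.6 mean [594.6 194.2  36.7]
top carriage_grip 0.73 [192.1 171.3] [584.4 178.8  87.6]
top clamp_grip 0.6 [173.7 171.3] [593.8 241.   69.1]
top carriage_groove 0.57 [189.9 174.4] [574.9 186.4  86.2]
top post/knob top 180 [587.4 185.3] [141.3  54.2] 80.9 z 86.6 mean [588.2 203.8  86.6]
top saddle 522 [588.  201.6] [127.1  91. ] 75.09 z 37.7 mean [581.  185.5  37.8]
wrist plate 3180 [ 640.5 -157.5] [109.8 169.5] 84.3 z 10.9 mean [ 627.2 -153.3   11. ]
wrist bar 1883 [ 632.3 -154.8] [ 73.8 130.6] 83.15 z 33.0 mean [ 634.3 -156.8   33.1]
wrist stop 364 [ 702.8 -163.5] [74.4 15.9] 84.5 z 44.7 mean [ 702.8 -163.5   44.7]
```

View pics/open.png

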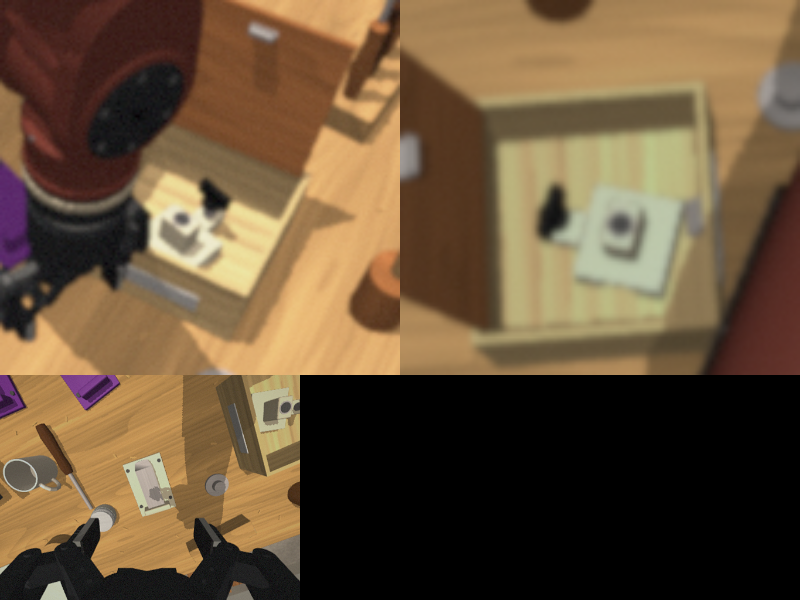

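The hatch is open (brown panel at (250,60) in the scene crop). The carriage stands at (620,225) in the top crop with its knob at (552,215), toward +y, turned about -15°.

{"api": "drive_tool", "payload": {
  "increments": [
    [0.0092, 0.0378, 0.0125, 0, 0, 0],
    [0.0092, 0.0378, 0.0125, 0, 0, 0],
    [0.0092, 0.0378, 0.0125, 0, 0, 0],
    [0.0092, 0.0378, 0.0125, 0, 0, 0],
    [0.0092, 0.0378, 0.0125, 0, 0, 0],
    [0.0092, 0.0378, 0.0125, 0, 0, 0],
    [0.0092, 0.0378, 0.0125, 0, 0, 0],
    [0.0092, 0.0378, 0.0125, 0, 0, 0],
    [0, 0, 0, 0, 0, -0.084],
    [0, 0, 0, 0, 0, -0.084],
    [0, 0, 0, 0, 0, 0],
    [0, 0, 0, 0, 0, 0]
  ],
  "claw": 1
}}

```text
time_s: 7.35
tcp_pos: [644.1, 162.0, 238.4]
ee_rot: [[-0.966, 0.26, 0.0], [0.26, 0.966, 0.0], [-0.0, 0.0, -1.0]]
force: [0.0, 0.4, -0.3]
gripper_width: 85.1
gripper_force: 0.0
```

```bash
cat > d.py <<'E'
from b import *
c=capture("wrist"); cv2.imwrite("pics/w1.png",cv2.cvtColor(c["image"],cv2.COLOR_RGB2BGR))
print("cam",c["T"][:3,3].round(),c["T"][:3,2].round(2))
for t in("carriage_grip","clamp_grip"):
  for m in mark_of("wrist",t)[:2]: print(t,round(m["score"],2),np.round(m["at"],1),w(c,m["at"]).round(1))
P=cloud(c);x,y,z=P.T; g=(x>490)&(x<690)&(y>110)&(y<290)
v=c["image"].reshape(-1,3).max(1)
rect(P[g&(z>82)&(z<89)&(v>110)&(y<215)],"post top")
rect(P[g&(z>82)&(z<99)&(y>215)],"wing top")
rect(P[g&(z>35)&(z<41)],"saddle")
mv([0,0,0])
E
python3 d.py
```

```text
cam [572. 181. 363.] [ 0.29 -0.08 -0.96]
carriage_grip 0.75 [251.8 120.7] [582.3 179.8  85. ]
carriage_grip 0.67 [166.1 247.1] [625.2 122.5 237.5]
clamp_grip 0.83 [317.6 117.9] [596.2 241.6  88.1]
post top 986 [580.5 182.4] [29.2 42.8] 74.31 z 84.3 mean [579.6 182.4  84.2]
wing top 688 [598.5 245.5] [12.4 49.8] 70.41 z 87.9 mean [597.5 244.9  87.6]
saddle 4882 [583.9 194.1] [109.2  89.8] 73.81 z 36.4 mean [579.  186.6  36.4]
t 7.5 p [644.2 161.8 238.5] F [ 0.  -0.8  0.1] w 85.6 j [ 2.8 17.4 17.4 90.   0.  17.9]
R [[-0.966, 0.26, 0.0], [0.26, 0.966, 0.0], [-0.0, 0.0, -1.0]] tool-frame d [ 580.1 -323.6  238.3]
```

View pics/w1.png

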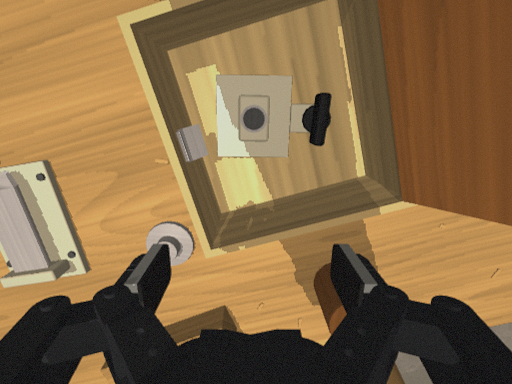

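The wrist view shows the post at (254,118), the wing at (318,118) and clear space between them for the half-open fingers.

{"api": "drive_tool", "payload": {
  "increments": [
    [0.017, 0.0031, 0, 0, 0, 0],
    [0.025, 0, 0, 0, 0, 0],
    [0.025, 0, 0, 0, 0, 0],
    [0, 0, 0.03, 0, 0, 0],
    [0, 0, 0.03, 0, 0, 0],
    [0, 0, 0.03, 0, 0, 0],
    [0, 0, 0.03, 0, 0, 0],
    [0, 0, 0.025, 0, 0, 0],
    [0, 0, 0.015, 0, 0, 0],
    [0, 0, 0.01, 0, 0, 0],
    [0, 0, 0, 0, 0, 0],
    [0, 0, 0, 0, 0, 0],
    [0, 0, 0, 0, 0, 0]
  ],
  "claw": 0.6
}}

```text
time_s: 8.8
tcp_pos: [581.2, 182.5, 69.9]
ee_rot: [[-0.966, 0.258, 0.002], [0.258, 0.966, 0.0], [-0.002, 0.001, -1.0]]
force: [1.0, -0.4, 0.8]
gripper_width: 51.3
gripper_force: 0.0
```

{"api": "drive_tool", "payload": {
  "increments": [
    [0, 0, 0, 0, 0, 0],
    [0, 0, 0, 0, 0, 0],
    [0, 0, 0, 0, 0, 0],
    [0, 0, 0, 0, 0, 0],
    [0, 0, 0, 0, 0, 0],
    [0, 0, 0, 0, 0, 0]
  ],
  "claw": 0
}}

```text
time_s: 9.4
tcp_pos: [580.9, 182.3, 69.4]
ee_rot: [[-0.966, 0.258, 0.002], [0.258, 0.966, -0.0], [-0.002, 0.0, -1.0]]
force: [-0.9, -2.4, 6.5]
gripper_width: 29.4
gripper_force: 60.9
```

{"api": "drive_tool", "payload": {
  "increments": [
    [0, 0, -0.01, 0, 0, 0],
    [0, 0, -0.025, 0, 0, 0],
    [0, 0, -0.03, 0, 0, 0],
    [0, 0, -0.03, 0, 0, 0],
    [0, 0, -0.03, 0, 0, 0],
    [0, 0, -0.02, 0, 0, 0],
    [0, -0.015, 0, 0, 0, 0],
    [0, -0.03, 0, 0, 0, 0],
    [0, -0.035, 0, 0, 0, 0],
    [0, -0.035, 0, 0, 0, 0],
    [0, -0.035, 0, 0, 0, 0],
    [0, -0.035, 0, 0, 0, 0],
    [0, -0.035, 0, 0, 0, 0],
    [0, -0.035, 0, 0, 0, 0],
    [0, -0.035, 0, 0, 0, 0],
    [-0.007, -0.03, 0, 0, 0, 0],
    [0, -0.016, 0, 0, 0, 0],
    [0, 0, 0, 0, 0, -0.0815],
    [0, 0, 0, 0, 0, -0.0815],
    [0, 0, 0, 0, 0, 0]
  ]
}}

```text
time_s: 11.4
tcp_pos: [499.1, -144.2, 211.8]
ee_rot: [[-0.995, 0.097, -0.002], [0.097, 0.995, 0.001], [0.002, 0.001, -1.0]]
force: [0.6, 0.4, -5.6]
gripper_width: 29.5
gripper_force: 60.6
```

{"api": "drive_tool", "payload": {
  "increments": [
    [0, 0, 0.02, 0, 0, 0],
    [0, 0, 0.03, 0, 0, 0],
    [0, 0, 0.03, 0, 0, 0],
    [0, 0, 0.02, 0, 0, 0],
    [0, 0, 0, 0, 0, 0],
    [0, 0, 0, 0, 0, 0],
    [0, 0, 0, 0, 0, 0],
    [0, 0, 0, 0, 0, 0]
  ]
}}

```text
time_s: 12.2
tcp_pos: [501.0, -144.5, 114.8]
ee_rot: [[-0.995, 0.098, 0.002], [0.098, 0.995, -0.001], [-0.002, -0.001, -1.0]]
force: [-0.2, -0.0, -4.4]
gripper_width: 29.2
gripper_force: 60.7
```

```bash
cat > e.py <<'E'
from b import *
yaw=np.radians(-5.6)
Rg=np.array([[-np.cos(yaw),-np.sin(yaw),0],[-np.sin(yaw),np.cos(yaw),0],[0,0,-1.]])
if __name__=="__main__":
  mv([501.4,-143.9,77],Rg)
  c=capture("scene"); cv2.imwrite("pics/s2.png",cv2.resize(cv2.cvtColor(c["image"],cv2.COLOR_RGB2BGR)[170:320,180:340],(640,600)))
  P=cloud(c);x,y,z=P.T;g=(x>430)&(x<560)&(y>-200)&(y<0)
  d=capture("wrist");Q=cloud(d); X,Y,Z=Q.T;u=(X>570)&(X<760)&(Y>-260)&(Y<-50)
  rect(Q[u&(Z>9)&(Z<16)],"plate");rect(Q[u&(Z>32)&(Z<37)],"bar");rect(Q[u&(Z>43)&(Z<50)],"stop")
  X,Y,Z=Q.T;u=(X>430)&(X<560)&(Y>-210)&(Y<0); rect(Q[u&(Z>60)&(Z<75)],"saddle top")
E
python3 e.py
```

```text
t 12.2 p [ 501.  -144.5  114.8] F [-0.2 -0.  -4.4] w 29.2 j [-30.5  -6.9 -21.1  75.6   0.  -24.9]
R [[-0.995, 0.098, 0.002], [0.098, 0.995, -0.001], [-0.002, -0.001, -1.0]] tool-frame d [-0.2  0.7 37.8]
rotvec tool [-0.0009  0.0021 -0.0005]
plate 456 [ 623.5 -156.8] [76.9 32.4] 84.02 z 11.0 mean [ 627.2 -157.9   11. ]
bar 773 [ 614.4 -155.1] [47.1 20.6] 84.89 z 33.0 mean [ 613.1 -155.2   33. ]
stop 0
saddle top 679 [ 466.3 -118. ] [128.2  26.9] 65.17 z 69.0 mean [ 474.4 -109.    68.8]
```

View pics/s2.png

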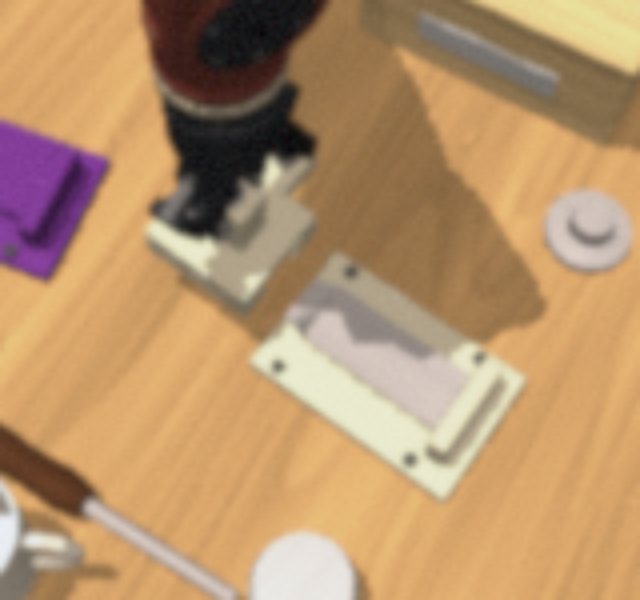

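The carriage at (235,245) is held level and lined up with the bar, whose open end is at (305,310).

{"api": "drive_tool", "payload": {
  "increments": [
    [0, 0.0007, 0.018, 0, 0, 0],
    [0, 0, 0.015, 0, 0, 0],
    [0, 0, 0.005, 0, 0, 0],
    [0, 0, 0, 0, 0, 0],
    [0, 0, 0, 0, 0, 0],
    [0, 0, 0, 0, 0, 0]
  ]
}}

```text
time_s: 12.9
tcp_pos: [500.8, -143.6, 76.1]
ee_rot: [[-0.995, 0.098, 0.001], [0.098, 0.995, -0.0], [-0.001, -0.0, -1.0]]
force: [0.0, 0.8, -5.4]
gripper_width: 29.1
gripper_force: 60.6
```

```bash
python3 -c "
from e import *
mv([501.4,-143.9,77],Rg)"
```

```text
t 12.9 p [ 500.8 -143.6   76.1] F [ 0.   0.8 -5.4] w 29.1 j [-30.4  -5.5 -24.   71.5   0.  -24.8]
R [[-0.995, 0.098, 0.001], [0.098, 0.995, -0.0], [-0.001, -0.0, -1.0]] tool-frame d [-0.6 -0.2 -0.9]
rotvec tool [-0.0004  0.0011 -0.0001]
```

{"api": "drive_tool", "payload": {
  "increments": [
    [-0.005, 0, -0.0008, 0, 0, 0],
    [-0.01, 0, 0, 0, 0, 0],
    [-0.008, 0, 0, 0, 0, 0],
    [-0.006, 0, 0, 0, 0, 0],
    [-0.006, 0, 0, 0, 0, 0],
    [-0.006, 0, 0, 0, 0, 0],
    [-0.006, 0, 0, 0, 0, 0],
    [0, 0, 0, 0, 0, 0]
  ]
}}

```text
time_s: 13.7
tcp_pos: [547.8, -148.1, 76.1]
ee_rot: [[-0.995, 0.097, 0.0], [0.097, 0.995, -0.0], [-0.0, 0.0, -1.0]]
force: [-0.2, 0.1, -5.6]
gripper_width: 29.1
gripper_force: 60.7
```

{"api": "drive_tool", "payload": {
  "increments": [
    [-0.008, 0, 0, 0, 0, 0],
    [-0.01, 0, 0, 0, 0, 0],
    [-0.01, 0, 0, 0, 0, 0],
    [-0.01, 0, 0, 0, 0, 0],
    [-0.01, 0, 0, 0, 0, 0],
    [-0.01, 0, 0, 0, 0, 0],
    [-0.01, 0, 0, 0, 0, 0],
    [-0.008, 0, 0, 0, 0, 0],
    [0, 0, 0, 0, 0, 0]
  ]
}}

```text
time_s: 14.6
tcp_pos: [623.6, -155.5, 76.0]
ee_rot: [[-0.995, 0.097, 0.0], [0.097, 0.995, -0.0], [-0.0, 0.0, -1.0]]
force: [0.3, -0.9, -5.2]
gripper_width: 29.4
gripper_force: 60.8
```

{"api": "drive_tool", "payload": {
  "increments": [
    [-0.008, 0, 0, 0, 0, 0],
    [-0.008, 0, 0, 0, 0, 0],
    [-0.004, 0, 0, 0, 0, 0],
    [-0.002, 0, 0, 0, 0, 0],
    [-0.0015, 0, 0, 0, 0, 0],
    [-0.0015, 0, 0, 0, 0, 0],
    [0, 0, 0, 0, 0, 0],
    [0, 0, 0, 0, 0, 0]
  ]
}}

```text
time_s: 15.4
tcp_pos: [647.6, -157.8, 76.0]
ee_rot: [[-0.995, 0.098, 0.0], [0.098, 0.995, 0.0], [0.0, 0.0, -1.0]]
force: [-0.5, 0.4, -5.4]
gripper_width: 28.9
gripper_force: 60.7
```

{"api": "drive_tool", "payload": {
  "increments": [
    [-0.0015, 0, 0, 0, 0, 0],
    [-0.0015, 0, 0, 0, 0, 0],
    [-0.0015, 0, 0, 0, 0, 0],
    [-0.001, 0, 0, 0, 0, 0],
    [0, 0, 0, 0, 0, 0],
    [0, 0, 0, 0, 0, 0]
  ]
}}

```text
time_s: 16.0
tcp_pos: [651.4, -158.3, 76.2]
ee_rot: [[-0.995, 0.098, -0.004], [0.098, 0.995, 0.0], [0.004, -0.0, -1.0]]
force: [-12.1, -0.0, 2.5]
gripper_width: 29.0
gripper_force: 61.4
```

{"api": "drive_tool", "payload": {
  "increments": [
    [-0.001, 0, 0.0005, 0, 0, 0],
    [0, 0, 0, 0, 0, 0],
    [0, 0, 0, 0, 0, 0]
  ]
}}

```text
time_s: 16.3
tcp_pos: [651.5, -158.3, 76.2]
ee_rot: [[-0.995, 0.097, -0.006], [0.097, 0.995, 0.0], [0.006, -0.0, -1.0]]
force: [-18.5, 1.0, 10.3]
gripper_width: 29.1
gripper_force: 62.2
```

{"api": "drive_tool", "payload": {
  "increments": [
    [0, 0, 0, 0, 0, 0],
    [0, 0, 0, 0, 0, 0],
    [0, 0, 0, 0, 0, 0],
    [0, 0, 0, 0, 0, 0]
  ],
  "claw": 0.6
}}

```text
time_s: 16.7
tcp_pos: [654.6, -158.6, 76.0]
ee_rot: [[-0.995, 0.098, 0.001], [0.098, 0.995, -0.0], [-0.001, -0.0, -1.0]]
force: [0.2, 1.0, -0.1]
gripper_width: 51.2
gripper_force: 0.0
```

{"api": "drive_tool", "payload": {
  "increments": [
    [0, 0, -0.02, 0, 0, 0],
    [0, 0, -0.03, 0, 0, 0],
    [0, 0, -0.03, 0, 0, 0],
    [-0.02, 0, -0.03, 0, 0, 0],
    [-0.02, 0, -0.02, 0, 0, 0],
    [0, 0, 0, 0, 0, 0],
    [0, 0, 0, 0, 0, 0]
  ]
}}

```text
time_s: 17.4
tcp_pos: [694.1, -162.4, 205.2]
ee_rot: [[-0.995, 0.097, 0.0], [0.097, 0.995, 0.0], [-0.0, 0.0, -1.0]]
force: [0.2, -0.8, -1.1]
gripper_width: 51.1
gripper_force: 0.0
```

```bash
cat > f.py <<'E'
from b import *
import sys
c=capture("wrist"); cv2.imwrite("pics/"+sys.argv[1],cv2.cvtColor(c["image"],cv2.COLOR_RGB2BGR))
for t in("carriage_grip","clamp_grip"):
  for m in mark_of("wrist",t)[:1]: print(t,round(m["score"],2),np.round(m["at"],1),w(c,m["at"]).round(1))
P=cloud(c);x,y,z=P.T; g=(x>590)&(x<720)&(y>-210)&(y<-40)
rect(P[g&(z>88)&(z<96)&(y<-120)],"post top")
rect(P[g&(z>86)&(z<104)&(y>-120)],"wing top")
rect(P[g&(z>41)&(z<49)],"saddle+stop")
rect(P[g&(z>41)&(z<49)&(x>700)],"stop")
mv([0,0,0])
E
python3 f.py w2.png
```

```text
carriage_grip 0.87 [250.3 147.3] [ 650.6 -158.6   91.1]
clamp_grip 0.57 [320.9 145.7] [654.9 -98.4  92.7]
post top 1697 [ 650.3 -158.9] [29.9 43.3] 84.99 z 91.0 mean [ 649.9 -158.7   91. ]
wing top 900 [657.3 -93.3] [12.4 49.7] 80.58 z 94.4 mean [656.2 -94.3  93.8]
saddle+stop 6877 [ 659.6 -146.2] [111.1 105.1] 84.34 z 43.0 mean [ 654.9 -155.4   43.2]
stop 645 [ 704.7 -164. ] [75.7 13.5] 86.34 z 44.8 mean [ 705.4 -159.8   44.7]
t 17.55 p [ 692.9 -162.   204.1] F [ 0.   1.4 -0.7] w 51.1 j [-23.7  26.3  24.7  88.6   0.  -18.1]
R [[-0.995, 0.098, -0.002], [0.098, 0.995, 0.001], [0.002, 0.001, -1.0]] tool-frame d [705.   93.4 205.7]
```

View pics/w2.png

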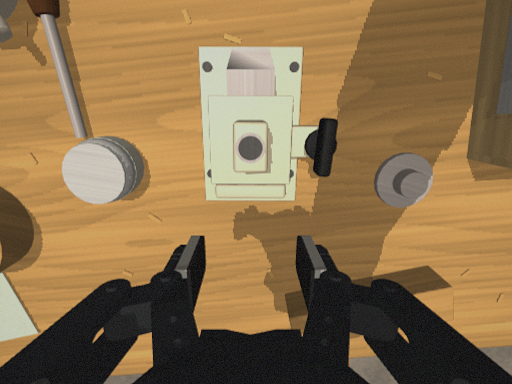

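The carriage sits against the end stop (saddle front at row 183 touching the stop at row 190). The wing is at (322,147) and still nearly along the way.

{"api": "drive_tool", "payload": {
  "increments": [
    [0.0126, 0.0199, 0, 0, 0, 0],
    [0.015, 0.0225, 0, 0, 0, 0],
    [0.015, 0.0225, 0, 0, 0, 0],
    [0, 0, 0, 0, 0, 0.066],
    [0, 0, 0.03, 0, 0, 0],
    [0, 0, 0.03, 0, 0, 0],
    [0, 0, 0.03, 0, 0, 0],
    [0, 0, 0.018, 0, 0, 0],
    [0, 0, 0.008, 0, 0, 0],
    [0, 0, 0, 0, 0, 0],
    [0, 0, 0, 0, 0, 0],
    [0, 0, 0, 0, 0, 0]
  ],
  "claw": 0.5
}}

```text
time_s: 18.75
tcp_pos: [658.7, -93.9, 91.2]
ee_rot: [[-0.987, 0.163, 0.002], [0.163, 0.987, -0.001], [-0.002, -0.0, -1.0]]
force: [0.3, 0.5, 0.6]
gripper_width: 42.7
gripper_force: 0.0
```

{"api": "drive_tool", "payload": {
  "increments": [
    [0, 0, 0, 0, 0, 0],
    [0, 0, 0, 0, 0, 0],
    [0, 0, 0, 0, 0, 0],
    [0, 0, 0, 0, 0, 0],
    [0, 0, 0, 0, 0, 0],
    [0, 0, 0, 0, 0, 0]
  ],
  "claw": 0
}}

```text
time_s: 19.35
tcp_pos: [658.7, -93.1, 91.3]
ee_rot: [[-0.987, 0.162, 0.002], [0.162, 0.987, 0.001], [-0.002, 0.001, -1.0]]
force: [-1.2, 4.2, 8.6]
gripper_width: 10.7
gripper_force: 63.8
```

{"api": "drive_tool", "payload": {
  "increments": [
    [0, -0.0002, 0, 0, 0, 0.12],
    [0, -0.0002, 0, 0, 0, 0.12],
    [0, -0.0002, 0, 0, 0, 0.12],
    [0, -0.0002, 0, 0, 0, 0.12],
    [0, -0.0002, 0, 0, 0, 0.12],
    [0, -0.0002, 0, 0, 0, 0.12],
    [0, -0.0002, 0, 0, 0, 0.12],
    [0, -0.0002, 0, 0, 0, 0.12],
    [0, 0, 0, 0, 0, 0],
    [0, 0, 0, 0, 0, 0]
  ]
}}

```text
time_s: 20.35
tcp_pos: [658.4, -93.6, 91.5]
ee_rot: [[-0.433, 0.901, 0.003], [0.901, 0.433, 0.002], [0.0, 0.004, -1.0]]
force: [1.5, 7.3, 7.9]
gripper_width: 10.5
gripper_force: 63.5
```

```bash
cat > g.py <<'E'
from h import *
s=sense();R=np.array(s["ee_rot"]);print(s["time_s"],"wing yaw",np.degrees(np.arctan2(R[1,1],R[0,1]))-90,"T",np.round(s["ft_torque"],2),"F",np.round(s["force"],1),np.round(s["tcp_pos"],1),np.round(s["tau"],2),np.round(s["joints"],1),s["gripper_width"])
E
python3 g.py
```

```text
20.35 wing yaw -64.33113454549996 T [ 1.45 -0.23 -0.04] F [1.5 7.3 7.9] [658.4 -93.6  91.5] [ -4.81 -61.02  45.99  -0.57  -2.09   0.09] [-19.4  18.6   3.5  74.8   0.2  44.9] 10.460055078334717
```

{"api": "drive_tool", "payload": {
  "increments": [
    [0, -0.0002, 0, 0, 0, 0.1],
    [0, -0.0002, 0, 0, 0, 0.1],
    [0, -0.0002, 0, 0, 0, 0.1],
    [0, 0, 0, 0, 0, 0.07],
    [0, 0, 0, 0, 0, 0.03],
    [0, 0, 0, 0, 0, 0],
    [0, 0, 0, 0, 0, 0]
  ]
}}

```text
time_s: 21.05
tcp_pos: [657.7, -93.4, 91.5]
ee_rot: [[-0.049, 0.999, 0.003], [0.999, 0.049, 0.002], [0.002, 0.003, -1.0]]
force: [1.1, 8.8, 8.9]
gripper_width: 10.7
gripper_force: 63.6
```

```bash
python3 g.py
```

```text
21.05 wing yaw -87.20684907123447 T [ 1.85 -0.04  0.13] F [1.1 8.8 8.9] [657.7 -93.4  91.5] [ -6.12 -60.69  46.27  -1.16  -2.49   0.18] [-19.4  18.5   3.4  74.8   0.2  67.8] 10.654615015522973
```

{"api": "drive_tool", "payload": {
  "increments": [
    [0, 0, 0, 0, 0, 0.04],
    [0, 0, 0, 0, 0, 0.04],
    [0, 0, 0, 0, 0, 0],
    [0, 0, 0, 0, 0, 0]
  ]
}}

```text
time_s: 21.45
tcp_pos: [657.7, -93.3, 91.5]
ee_rot: [[0.029, 1.0, 0.003], [1.0, -0.029, 0.002], [0.002, 0.003, -1.0]]
force: [0.1, 8.2, 8.7]
gripper_width: 10.8
gripper_force: 81.3
```

```bash
python3 g.py
```

```text
21.45 wing yaw -91.65414878219902 T [1.62 0.   1.77] F [0.1 8.2 8.7] [657.7 -93.3  91.5] [ -7.05 -60.62  46.15  -1.06  -2.21   1.79] [-19.4  18.5   3.4  74.8   0.2  72.3] 10.76112967850281
```

Torque jumped to 1.8 N m, so the knob is at its stop. Next I let go and check.

{"api": "drive_tool", "payload": {
  "increments": [
    [0, 0, 0, 0, 0, 0],
    [0, 0, 0, 0, 0, 0],
    [0, 0, 0, 0, 0, 0],
    [0, 0, 0, 0, 0, 0]
  ],
  "claw": 0.5
}}

```text
time_s: 21.85
tcp_pos: [656.2, -95.3, 89.2]
ee_rot: [[0.033, 0.999, -0.001], [0.999, -0.033, 0.0], [0.0, -0.001, -1.0]]
force: [0.7, 0.1, 0.1]
gripper_width: 42.8
gripper_force: 0.0
```

{"api": "drive_tool", "payload": {
  "increments": [
    [0, 0, -0.02, 0, 0, 0],
    [0, 0, -0.03, 0, 0, 0],
    [0, 0, -0.03, 0, 0, 0],
    [0, 0, -0.03, 0, 0, -0.1],
    [0, 0, -0.03, 0, 0, -0.12],
    [0, 0, -0.03, 0, 0, -0.12],
    [0, 0, 0, 0, 0, -0.12],
    [0, 0, 0, 0, 0, -0.12],
    [0, 0, 0, 0, 0, -0.12],
    [0, 0, 0, 0, 0, -0.12],
    [0, 0, 0, 0, 0, -0.12],
    [0, 0, 0, 0, 0, -0.12],
    [0, 0, 0, 0, 0, -0.12],
    [0, 0, 0, 0, 0, -0.12],
    [0, 0, 0, 0, 0, -0.12],
    [-0.04, -0.02, 0, 0, 0, 0],
    [-0.04, -0.02, 0, 0, 0, 0],
    [0, 0, 0, 0, 0, 0],
    [0, 0, 0, 0, 0, 0]
  ]
}}

```text
time_s: 23.75
tcp_pos: [724.0, -146.7, 257.5]
ee_rot: [[-0.983, 0.184, -0.003], [0.184, 0.983, 0.001], [0.003, 0.001, -1.0]]
force: [-0.1, 0.9, 0.8]
gripper_width: 42.6
gripper_force: 0.0
```

```bash
python3 f.py w3.png
```

```text
carriage_grip 0.71 [225.3 114.6] [ 650.1 -159.    91.6]
clamp_grip 0.76 [287.4 107.9] [655.2 -96.6  95. ]
post top 1271 [ 650.3 -156.9] [29.8 43.8] 83.73 z 91.1 mean [ 649.8 -156.7   91. ]
wing top 613 [657.4 -91.4] [12. 50.] 3.9 z 94.5 mean [657.3 -91.7  94.4]
saddle+stop 5272 [ 661.  -137.2] [125.6 106.8] 83.67 z 43.0 mean [ 656.4 -154.1   43.2]
stop 532 [ 707.2 -164. ] [76.  14.4] 89.9 z 44.8 mean [ 705.6 -159.5   44.8]
t 23.9 p [ 723.6 -145.3  261.3] F [0.3 0.7 0.4] w 42.7 j [-21.5  33.1  39.6  96.4   0.  -11. ]
R [[-0.983, 0.182, 0.001], [0.182, 0.983, -0.0], [-0.001, -0.0, -1.0]] tool-frame d [738.3  11.  260.4]
```

View pics/w3.png

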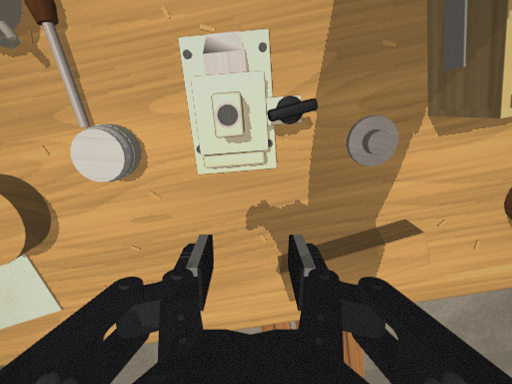

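The wing at (292,110) now lies across the way, at about 1.40 rad relative to the carriage. The carriage at (228,115) is still against the stop, and the faceplate and tin are undisturbed.

```bash
python3 -c "
from station import *
print(job_done())"
```

```text
the job is handed in; nothing more can be done
None
```

I handed the job in at about 24 s: the hatch is released and was left open, and the carriage is home against the end stop with its wing knob turned clockwise to its stop. The gripper has let go and is clear, the faceplate and tin look undisturbed in the last close view, and I took no final picture of the hatch, gouge or mug.

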